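# Set out the bottle sizes on the display step

### The arm

A 6-joint arm with a two-finger parallel gripper is mounted at the origin on the work surface. World frame = base frame: x ahead of the robot, y to its left, z up, the work surface at z = 0. Lengths are in mm, angles in rad, forces in N, time in s.
With the tool pointing down it reaches from about 350 to 975 mm from the base axis. Payload 7.1 kg.
Tool frame: the origin (TCP) lies midway between the tips of the shut fingers; the grasp point (between the pads) lies 19 mm behind it (ctrl.grasp_offset is the distance from the TCP to the grasp point, in mm); z points along the fingers, y is the line along which they close (so a half turn about z gives the same grasp; the last joint's range is limited). The gripper opens to 88 mm and grips with 3 to 60 N. Pads are 20 mm wide; open, the fingers measure 115 mm over their backs; the gripper's body (75 mm by 178 mm) begins 61 mm behind the grasp point.
Start: joints at [-1.216, 0.423, 1.63, -0, 1.089, -0.019], TCP at [228.238, -581.818, 222.675] pointing down, gripper open.
Joint ranges: [-3, 3], [-0.9, 2.11], [0.09, 2.58], [-1.31, 4.45], [0.11, 2.69], [-2.54, 2.54]. Speed limits (rad/s): [2.39, 2.39, 3.01, 3.14, 3.14, 3.14].

### API

Orientations are given as a rotation vector (axis times angle).
In Python, from workcell import ctrl gives the robot as it stands. The module is installed in compiled form; this text tells all that it offers.
- The arm moves only by the tool servo_tool, never from a script. Its argument "rows" is a list of rows, each a list of 7 numbers: the turn, a rotation vector about the tool's x, y, z as a fraction of full scale, then the shift along the tool's x, y, z as a fraction of full scale, then the finger opening in mm, from 0 to 87.8. A call has 1 to 10 rows; each row is the pose to reach, as a shift and turn from the pose commanded when the call began, along the tool's axes at that moment; what a row does not reach only later rows make up. Full scale, the value 1, is 20 cm for a shift and 1.5 rad for a turn. A row lasts 1/8 s, in which the tool goes at most 62.5 mm and 10.7 degrees, less where a joint would pass 70% of its speed; a pose out of reach is approached as far as the arm can. A call with a number of a shift or a turn outside -1 to 1 is refused whole. A call with a gripper value outside its range is refused whole. The fingers move at their own pace and stop on an object; the grip force is fixed at half the most. Time passes only in rows, so rows that repeat a pose let the fingers close. It gives the time, the measured TCP pose, the force, the opening and the grip force at its end, in the units of the state.
- ctrl.get_obs(): the state, without advancing time (a new reading comes with each control period).
- ctrl.get_image(name): name is "side" or "top" or "wrist"; returns (picture, depth): 420x560x3 uint8, red, green, blue; 420x560 float32, mm along the optical axis (not along the pixel's ray), 0 where there is no reading.
- ctrl.camera_info(name): a dict with "intrinsics" (3x3 intrinsics, pixels), "R" (3x3) and "t" (3): a world point X has camera coordinates R X + t. Camera axes: x right, y down, z forward; pixel columns grow to the right and rows downward; lengths in mm; the calibration is good to about 2 mm. A picture is of the moment at which its call begins: read the wrist's pose just before it. camera_info takes no time and is no camera call; for the wrist camera it gives the pose at the moment of the call.
- ctrl.close_job(): hands the job in; it is judged then, once.
The state is a dict: "t": time; "qpos": joint angles; "qvel": joint speeds; "joint_torque": joint torques, N m; "ee_pos": TCP position; "orientation": TCP orientation; "ft_force": force on the tool from outside, world axes, zero at the start; "moment": the same for the moment, N m; "width": finger opening in mm; "grasp_force": force on a finger pad.
Only numpy, scipy, OpenCV 4.12 (cv2) and the standard library are available. Lean on these libraries where they do the work, as an engineer would, in place of code of your own. Each camera call takes 0.05 s, during which the arm holds its last target. There are 200 camera calls.

### The job

Set out the four amber bottles on the counter's display step, one standing upright in the middle of each cork coaster, in order of height: the tallest on the coaster beside the high end stop, stepping down to the shortest beside the low end stop. They are glass: set each one down gently and do not knock any over.

Things in the scene. Friction and masses are not known exactly. Their poses are not given: they have to be found in the camera images.
- bottle_60: The shortest of four loose sealed round amber glass bottles with black screw cap and white paper label. 105 mm tall overall, body 36 mm in diameter; the cap is a cylinder 22 mm in diameter making up the top 28 mm, below it the neck (20 mm in diameter, 18 mm long), then a sloping shoulder 18 mm high that starts 41 mm above the foot. About 0.11 kg (plus or minus 30 percent). Stands upright on the counter. Origin: centre of its underside; z up along the bottle.
- bottle_90: The second shortest of four loose sealed round amber glass bottles with black screw cap and white paper label. 135 mm tall overall, body 44 mm in diameter; the cap is a cylinder 26 mm in diameter making up the top 28 mm, below it the neck (24 mm in diameter, 18 mm long), then a sloping shoulder 18 mm high that starts 71 mm above the foot. About 0.19 kg (plus or minus 30 percent). Stands upright on the counter. Origin: centre of its underside; z up along the bottle.
- bottle_180: The second tallest of four loose sealed round amber glass bottles with black screw cap and white paper label. 170 mm tall overall, body 54 mm in diameter; the cap is a cylinder 28 mm in diameter making up the top 28 mm, below it the neck (26 mm in diameter, 18 mm long), then a sloping shoulder 18 mm high that starts 106 mm above the foot. About 0.36 kg (plus or minus 30 percent). Stands upright on the counter. Origin: centre of its underside; z up along the bottle.
- bottle_375: The tallest of four loose sealed round amber glass bottles with black screw cap and white paper label. 210 mm tall overall, body 66 mm in diameter; the cap is a cylinder 30 mm in diameter making up the top 28 mm, below it the neck (28 mm in diameter, 18 mm long), then a sloping shoulder 18 mm high that starts 146 mm above the foot. About 0.65 kg (plus or minus 30 percent). Stands upright on the counter. Origin: centre of its underside; z up along the bottle.
- coaster_a: Fixed round flat cork coaster, 80 mm in diameter and 6 mm thick, on the display step; number 1 of 4 counted from the step's left (+y) end. The step is a fixed wooden board 520 x 90 x 20 mm lying roughly along y; the coasters stand along it about 115 mm apart. Origin: centre of the coaster's underside, 20 mm above the counter (its top is 6 mm higher); y along the step, z up.
- coaster_b: Fixed round flat cork coaster, 80 mm in diameter and 6 mm thick, on the display step; number 2 of 4 counted from the step's left (+y) end. The step is a fixed wooden board 520 x 90 x 20 mm lying roughly along y; the coasters stand along it about 115 mm apart. Origin: centre of the coaster's underside, 20 mm above the counter (its top is 6 mm higher); y along the step, z up.
- coaster_c: Fixed round flat cork coaster, 80 mm in diameter and 6 mm thick, on the display step; number 3 of 4 counted from the step's left (+y) end. The step is a fixed wooden board 520 x 90 x 20 mm lying roughly along y; the coasters stand along it about 115 mm apart. Origin: centre of the coaster's underside, 20 mm above the counter (its top is 6 mm higher); y along the step, z up.
- coaster_d: Fixed round flat cork coaster, 80 mm in diameter and 6 mm thick, on the display step; number 4 of 4 counted from the step's left (+y) end. The step is a fixed wooden board 520 x 90 x 20 mm lying roughly along y; the coasters stand along it about 115 mm apart. Origin: centre of the coaster's underside, 20 mm above the counter (its top is 6 mm higher); y along the step, z up.
- high_stop: Fixed upright dark wooden end stop on one end of the display step (either end), 85 mm wide across the step, 14 mm thick along it, 120 mm high, about 78 mm beyond the centre of the nearest coaster. The other end of the step carries a low stop of the same kind, only 22 mm high. Origin: centre of its underside, 20 mm above the counter; y along the step.
Not all that is in view belongs to the job. What is shaped like the bottle_375 but blue or yellow is not meant.

How it is judged:
By the outcome, as a careful person would: the job done as asked, in the order asked, and still so for the second after the job is handed in, with the robot touching nothing.
It also fails if it takes over 102 s, if anything falls off the work surface, if the arm or the gripper's body presses on something with over 40 N, if the wrist force passes 120 N, or if a joint passes its speed limit or range.

## Working session

There is one attempt and no reset: what is moved stays moved. The work goes in short steps, Python scripts to look and compute and a tool call to move; the robot and the scene stay as the last step left them, time stands still between calls to the robot, and variables do not carry over. Pictures are saved under pics/ and viewed, at most 14 in all, crops included, and the job is handed in when it is done.

Besides the shell and the picture viewer there is one more tool, called after ">>>" as name(argument=value, ...) on one line, values as JSON. servo_tool: Moves the arm, as the interface text tells. Its arguments: {"type":"object","properties":{"rows":{"type":"array","items":{"type":"array","items":{"type":"number"}}}},"required":["rows"]}

```bash
mkdir -p pics; cat > h.py <<'E'
import numpy as np, cv2
from scipy.spatial.transform import Rotation as Ro
from workcell import ctrl
def grab(n,save=None):
    ci=ctrl.camera_info(n); im,d=ctrl.get_image(n)
    if save: cv2.imwrite('pics/'+save,im[:,:,::-1])
    return im,d,ci
def world(d,ci):
    K=np.array(ci["intrinsics"]);R=np.array(ci["R"]);t=np.array(ci["t"])
    v,u=np.mgrid[:d.shape[0],:d.shape[1]]
    p=np.stack([(u-K[0,2])/K[0,0]*d,(v-K[1,2])/K[1,1]*d,d],-1)
    return (p-t)@R
def pix(ci,X):
    K=np.array(ci["intrinsics"]);c=K@(np.array(ci["R"])@np.array(X)+np.array(ci["t"]));return c[:2]/c[2]
E
python3 - <<'E'
from h import *
for n in("top","side"):
    im,d,ci=grab(n,n+'0.png'); np.savez('/tmp/'+n,im=im,d=d,**ci); R=np.array(ci["R"]);print(n,-R.T@np.array(ci["t"]),R[2],np.array(ci["intrinsics"])[0,0])
o=ctrl.get_obs();print(o['t'],o['ee_pos'],o['orientation'],Ro.from_rotvec(o['orientation']).as_matrix().round(3))
E
```

```text
top [405.00118233  22.7165565  855.92660702] [ 0.13376113 -0.00471672 -0.99100238] 398.34936202435966
side [421.22466347 605.54897513 487.09064898] [ 0.10265802 -0.78990908 -0.60457007] 383.0123268304646
0.1 [ 228.07189918 -581.37410357  221.97899509] [-3.08554157e+00 -5.83545652e-01  4.11413594e-04] [[ 0.931  0.365 -0.001]
 [ 0.365 -0.931  0.001]
 [-0.    -0.001 -1.   ]]
```

View pics/top0.png

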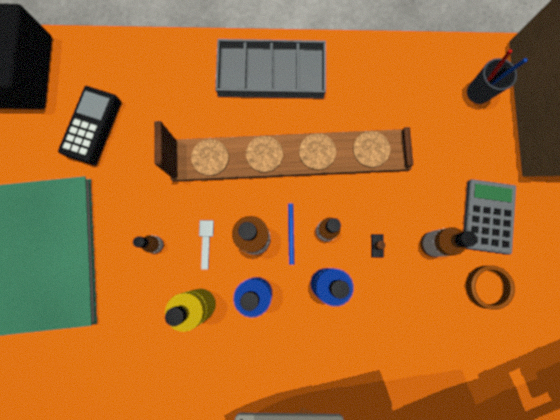

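View pics/side0.png

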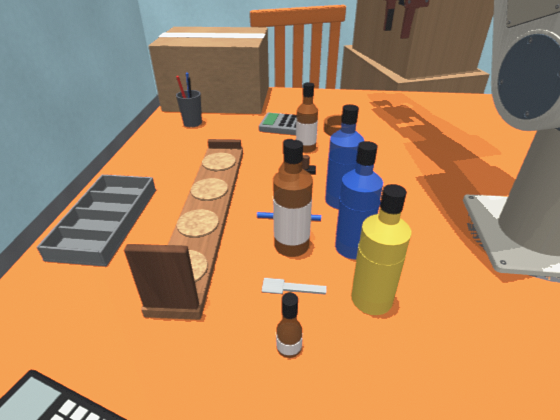

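High stop is at left (top view (165,150), +y), low stop at (407,147). Candidates in the top view:
- Amber bottles at (148,243), (250,233), (329,230) and (445,242).
- Not meant: blue at (253,297) and (332,287), yellow at (185,312), the amber ring at (490,287) and the dark block at (377,245).

Next I measure cap tops and coasters.

```bash
python3 - <<'E'
from h import *
for n in("top","side"):
    f=np.load(f'/tmp/{n}.npz');ci=dict(intrinsics=f['intrinsics'],R=f['R'],t=f['t']);im=f['im'];W=world(f['d'],ci);ok=f['d']>0
    hsv=cv2.cvtColor(im,cv2.COLOR_RGB2HSV)
    dark=(hsv[...,2]<60)&ok&(W[...,2]>50)&(W[...,2]<300)&(abs(W[...,1])<600)&(W[...,0]>250)&(W[...,0]<700)
    N,l,s,c=cv2.connectedComponentsWithStats(dark.astype(np.uint8))
    for i in range(1,N):
        if s[i,4]<40: continue
        P=W[l==i];zt=np.percentile(P[:,2],97);T=P[P[:,2]>zt-4]
        print(n,c[i].round(),s[i,4],'ztop',zt.round(1),'mid',((T.min(0)+T.max(0))/2).round(1),'ext',np.ptp(T,0).round(1),len(T))
    # coasters
    if n=='top':
        cork=(abs(W[...,2]-26)<5)&(hsv[...,0]>8)&(hsv[...,0]<25)&(hsv[...,2]>130)&ok
        cork=cv2.morphologyEx(cork.astype(np.uint8),cv2.MORPH_OPEN,np.ones((5,5)))
        N,l,s,c=cv2.connectedComponentsWithStats(cork)
        for i in range(1,N):
            if s[i,4]>200: 
                P=W[l==i];(e,a,_)=cv2.minEnclosingCircle(P[:,:2].astype(np.float32)),0,0;print('coaster',c[i].round(),s[i,4],P.mean(0).round(1),e)
        st=(W[...,2]>120)&(W[...,2]<150)&ok&(W[...,1]>150)&(W[...,1]<400)&(W[...,0]>400)
        print('stop',W[st].mean(0) if st.any() else None)
cv2.imwrite('pics/crop.png',cv2.resize(np.load('/tmp/top.npz')['im'][200:280,120:500,::-1],None,fx=2,fy=2,interpolation=3))
E
```

```text
top [555. 123.] 73 ztop 132.3 mid [ 678.7 -503.7  130.7] ext [23.6  3.3  4.6] 17
top [546. 144.] 524 ztop 122.8 mid [ 635.7 -504.6  123.8] ext [57.9  3.9  9.6] 44
top [167. 152.] 523 ztop 135.9 mid [624.5 247.  135.6] ext [78.1  8.7  7.2] 55
top [541. 165.] 95 ztop 78.0 mid [ 617.4 -509.5   76.9] ext [23.9 10.2  5.4] 9
top [331. 226.] 85 ztop 137.4 mid [477.7 -72.3 135.9] ext [20.2 20.3  4.2] 54
top [464. 239.] 312 ztop 172.5 mid [ 455.  -302.9  171. ] ext [25.9 27.1  5. ] 178
top [438. 243.] 53 ztop 100.8 mid [ 452.1 -282.6   99.8] ext [39.9 12.4  4.9] 20
top [142. 242.] 126 ztop 106.9 mid [444.3 288.  105.5] ext [15.2 17.7  4.7] 65
top [339. 289.] 144 ztop 212.1 mid [368.6 -72.6 210.8] ext [25.  26.   5.2] 120
top [176. 315.] 283 ztop 212.0 mid [323.1 187.5 210.3] ext [24.9 26.8  4.5] 219
coaster [371. 149.] 1018 [ 655.4 -171.    26.2] ((656.8967895507812, -171.54031372070312), 41.10173034667969)
coaster [317. 151.] 1025 [648.6 -54.8  26.1] ((650.0106811523438, -54.718257904052734), 40.97547149658203)
coaster [264. 154.] 1058 [641.2  59.5  26. ] ((642.5120849609375, 59.704673767089844), 40.68016815185547)
coaster [210. 157.] 1055 [631.4 176.1  25.9] ((632.4390869140625, 176.9741973876953), 40.67410659790039)
stop [626.18903044 250.79218731 136.56251834]
side [308.  90.] 125 ztop 169.8 mid [ 453.8 -298.5  168.3] ext [21.7 22.9  4.3] 39
side [349. 114.] 254 ztop 210.0 mid [367.7 -70.5 208.4] ext [23.5 27.3  4.6] 79
side [293. 151.] 405 ztop 210.0 mid [460.   80.5 208.3] ext [27.9 27.3  4.5] 154
side [366. 153.] 380 ztop 209.9 mid [348.5  74.8 208.1] ext [25.5 27.1  4.4] 148
side [393. 199.] 559 ztop 210.2 mid [323.  192.3 208.6] ext [26.7 28.5  4.8] 246
side [190. 269.] 47 ztop 133.9 mid [585.8 255.1 132.8] ext [0.8 5.  4.2] 6
side [289. 306.] 326 ztop 105.6 mid [444.9 292.7 104.2] ext [17.  20.3  4.6] 161
```

View pics/crop.png

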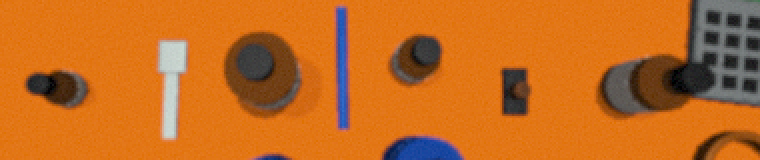

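The crop confirms it: four amber bottles with black caps, at crop px (40,85), (255,62), (427,50) and (690,80). Heights of 105, 210, 137 and 171 mm match bottle_60, 375, 90 and 180. I start with bottle_180, which goes to coaster b.

>>> servo_tool(rows=[[0, 0, 0.1, 0.25, -0.14, 0, 87.8], [0, 0, 0.2, 0.5, -0.28, 0, 87.8], [0, 0, 0.2, 0.7, -0.4, 0, 87.8], [0, 0, 0.2, 0.8, -0.45, 0, 87.8], [0, 0, 0.2, 0.8, -0.45, 0, 87.8]])

```text
t: 0.72
ee_pos: [345.1, -438.4, 222.5]
orientation: [-3.139, -0.12, 0.0]
ft_force: [0.5, -0.4, 0.9]
width: 88.0
grasp_force: 0.0
```

```bash
cat >> h.py <<'E'
def go(x,y,z,yaw=4.0):
    o=ctrl.get_obs();M=Ro.from_rotvec(o['orientation']).as_matrix()
    s=M.T@(np.array([x,y,z])-o['ee_pos'])/200
    a=np.deg2rad(yaw);T=np.array([[np.cos(a),np.sin(a),0],[np.sin(a),-np.cos(a),0],[0,0,-1]])
    r=Ro.from_matrix(M.T@T).as_rotvec()/1.5
    print('t',round(o['t'],2),'pos',np.round(o['ee_pos'],1),'w',round(o['width'],1),'f',np.round(o['ft_force'],1),'gf',round(o['grasp_force'],1),'turn',r.round(3),'shift',s.round(3))
def look(name,rs,rng=None):
    im,d,ci=grab('wrist',name);W=world(d,ci);hsv=cv2.cvtColor(im,cv2.COLOR_RGB2HSV)
    for (x,y,h,r) in rs:
        m=(d>0)&(abs(W[...,2]-h)<6)&(np.hypot(W[...,0]-x,W[...,1]-y)<r)
        if m.sum()<10: print('none',x,y,h);continue
        P=W[m];lo,hi=np.percentile(P,1,0),np.percentile(P,99,0);print((x,y,h),m.sum(),'mid',((lo+hi)/2).round(1),'ext',(hi-lo).round(1),'mean',P.mean(0).round(1),'px',pix(ci,[x,y,h]).round())
E
python3 - <<'E'
from h import *
look('w1.png',[(455,-300,170,25)])
go(455,-300,222)
E
```

```text
(455, -300, 170) 1989 mid [ 455.6 -302.7  168.2] ext [25.8 26.3  6.9] mean [ 455.7 -303.5  169.6] px [66. 48.]
t 0.78 pos [ 344.5 -439.3  222.5] w 87.9 f [ 0.1  0.4 -0.2] gf 0.0 turn [-0.     0.     0.004] shift [ 0.603 -0.653  0.003]
```

View pics/w1.png

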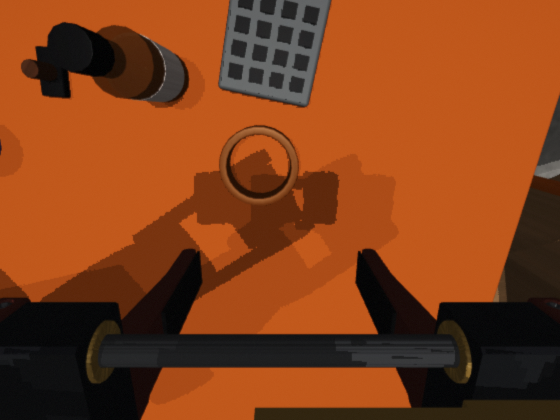

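Amber bottle_180's cap is at (80,48) in the wrist view, clear of the calculator. World position ≈ (455,-302).

>>> servo_tool(rows=[[0, 0, 0, 0.2, -0.22, 0, 87.8], [0, 0, 0, 0.4, -0.44, 0, 87.8], [0, 0, 0, 0.55, -0.6, 0, 87.8], [0, 0, 0, 0.605, -0.643, 0, 80], [0, 0, 0, 0.605, -0.643, 0, 70], [0, 0, 0, 0.605, -0.643, 0.1, 60], [0, 0, 0, 0.605, -0.643, 0.25, 60], [0, 0, 0, 0.605, -0.643, 0.38, 60], [0, 0, 0, 0.605, -0.643, 0.42, 60], [0, 0, 0, 0.605, -0.643, 0.42, 60]])

```text
t: 2.02
ee_pos: [454.9, -303.4, 138.6]
orientation: [-3.139, -0.114, 0.001]
ft_force: [-0.4, 0.3, -0.2]
width: 59.6
grasp_force: 0.0
```

```bash
python3 - <<'E'
from h import *
look('w2.png',[(455,-302,170,25)])
go(455,-302,137)
E
```

```text
(455, -302, 170) 2610 mid [ 456.5 -301.9  167.9] ext [26.1 25.6  6.9] mean [ 457.6 -301.8  169.6] px [277. 298.]
t 2.08 pos [ 455.4 -303.4  139.2] w 60.2 f [-0.5 -0.2  0.6] gf 0.0 turn [ 0.    -0.     0.002] shift [-0.002 -0.007  0.011]
```

View pics/w2.png

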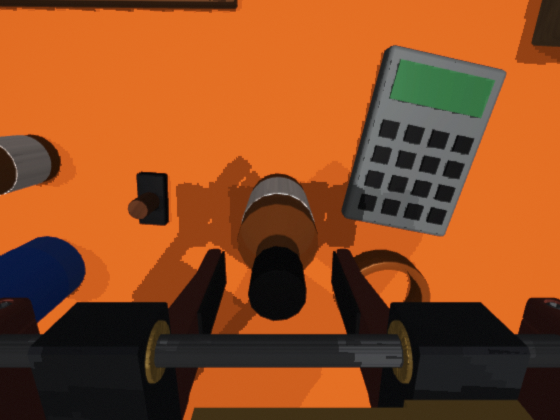

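The cap sits at (277,290) between the fingers, centred to ~1.5 mm. Close.

>>> servo_tool(rows=[[0, 0, 0, 0.004, -0.007, 0.01, 50], [0, 0, 0, 0.004, -0.007, 0.01, 40], [0, 0, 0, 0.004, -0.007, 0.01, 32], [0, 0, 0, 0.004, -0.007, 0.01, 24], [0, 0, 0, 0.004, -0.007, 0.01, 10], [0, 0, 0, 0.004, -0.007, 0.01, 0], [0, 0, 0, 0.004, -0.007, 0.01, 0], [0, 0, 0, 0.004, -0.007, -0.04, 0], [0, 0, 0, 0.004, -0.007, -0.15, 0], [0, 0, 0, 0.004, -0.007, -0.28, 0]])

```text
t: 3.32
ee_pos: [455.5, -300.5, 194.9]
orientation: [-3.138, -0.116, 0.003]
ft_force: [-0.1, -0.3, -2.0]
width: 27.3
grasp_force: 30.0
```

```bash
python3 - <<'E'
from h import *
go(641.5,60,197)
E
```

```text
t 3.33 pos [ 455.5 -300.5  194.9] w 27.3 f [-0.1 -0.3 -2. ] gf 30.0 turn [-0.001  0.001  0.003] shift [ 1.06  -1.729 -0.01 ]
```

>>> servo_tool(rows=[[0, 0, 0, 0.04, -0.06, 0, 0], [0, 0, 0, 0.12, -0.19, 0, 0], [0, 0, 0, 0.22, -0.36, 0, 0], [0, 0, 0, 0.33, -0.54, 0, 0], [0, 0, 0, 0.44, -0.72, 0, 0], [0, 0, 0, 0.55, -0.9, 0, 0]])

```text
t: 4.08
ee_pos: [552.4, -111.0, 193.3]
orientation: [-3.139, -0.116, 0.003]
ft_force: [0.0, -1.9, -2.6]
width: 27.4
grasp_force: 30.0
```

>>> servo_tool(rows=[[0, 0, 0, 0.11, -0.18, 0, 0], [0, 0, 0, 0.22, -0.36, 0, 0], [0, 0, 0, 0.33, -0.54, 0, 0], [0, 0, 0, 0.42, -0.68, 0, 0], [0, 0, 0, 0.47, -0.77, 0, 0], [0, 0, 0, 0.5, -0.82, 0, 0], [0, 0, 0, 0.5, -0.82, 0, 0], [0, 0, 0, 0.5, -0.82, 0, 0]])

```text
t: 5.08
ee_pos: [639.8, 56.7, 194.5]
orientation: [3.139, 0.115, -0.001]
ft_force: [0.3, 0.3, -2.6]
width: 27.3
grasp_force: 30.0
```

```bash
python3 - <<'E'
from h import *
look('w3.png',[(641.5,60,26,60),(632,176,26,45)])
im,d,ci=grab('side','s1.png')
go(641.5,60,164)
E
```

```text
(641.5, 60, 26) 3504 mid [645.7  60.   23.8] ext [ 77.9 114.1   7.5] mean [655.7  63.2  23.6] px [276. 192.]
(632, 176, 26) 4761 mid [633.9 175.2  23.8] ext [79.  80.3  7.5] mean [635.1 175.7  25.4] px [167. 193.]
t 5.17 pos [640.   56.6 194.7] w 27.4 f [ 0.2 -0.7 -1.7] gf 30.0 turn [0.    0.    0.002] shift [ 0.009 -0.016  0.154]
```

View pics/w3.png

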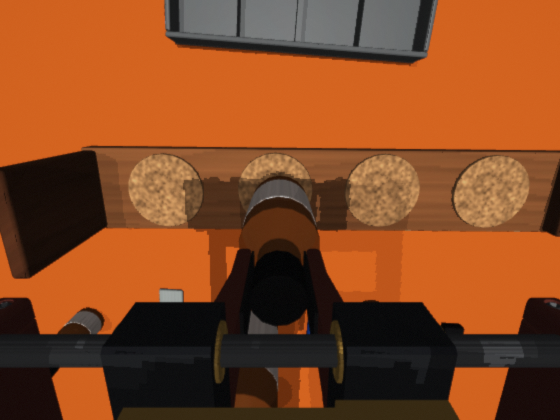

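The wrist view shows coasters at (165,190), (275,185, partly under the bottle), (383,190) and (490,190). The bottle hangs upright over b.

>>> servo_tool(rows=[[0, 0, 0, 0.008, -0.017, 0.03, 0], [0, 0, 0, 0.008, -0.017, 0.08, 0], [0, 0, 0, 0.008, -0.017, 0.12, 0], [0, 0, 0, 0.008, -0.017, 0.135, 0], [0, 0, 0, 0.008, -0.017, 0.142, 0], [0, 0, 0, 0.008, -0.017, 0.147, 0], [0, 0, 0, 0.008, -0.017, 0.15, 0]])

```text
t: 6.05
ee_pos: [641.8, 61.1, 164.9]
orientation: [-3.139, -0.116, -0.001]
ft_force: [-0.2, -0.1, -2.2]
width: 27.5
grasp_force: 30.0
```

```bash
python3 - <<'E'
from h import *
im,d,ci=grab('side','s2.png');W=world(d,ci)
m=(d>0)&(W[...,2]>27)&(W[...,2]<130)&(np.hypot(W[...,0]-641,W[...,1]-60)<45)
print(np.percentile(W[m],[1,99],0))
go(641.5,60,163)
E
```

```text
[[613.37383358  56.93434701  27.84323455]
 [662.87476666  89.42554702 128.97971569]]
t 6.1 pos [641.7  61.1 164.8] w 27.6 f [ 0.5 -0.  -3.4] gf 30.0 turn [-0.    -0.     0.003] shift [-0.002  0.005  0.009]
```

View pics/s2.png

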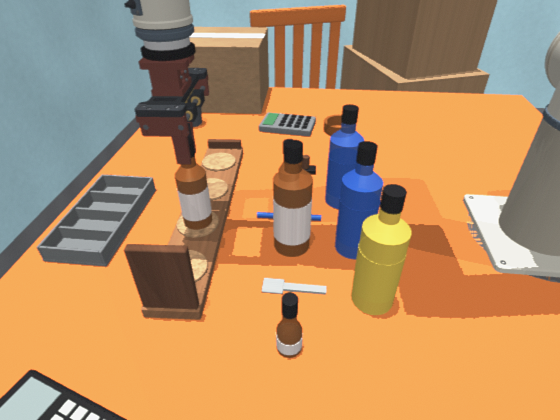

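Side view: the bottle is upright just above coaster b (base near (197,228)). Not yet touching (−3.4 N), so I ease down.

>>> servo_tool(rows=[[0, 0, 0, 0, 0.004, 0.003, 0], [0, 0, 0, 0, 0.004, 0.006, 0], [0, 0, 0, 0, 0.004, 0.009, 0], [0, 0, 0, 0, 0.004, 0.009, 0]])

```text
t: 6.6
ee_pos: [641.8, 60.3, 163.0]
orientation: [3.139, 0.116, 0.0]
ft_force: [0.9, -0.6, -1.5]
width: 27.4
grasp_force: 30.0
```

>>> servo_tool(rows=[[0, 0, 0, 0, 0, 0.003, 0], [0, 0, 0, 0, 0, 0.005, 0]])

```text
t: 6.85
ee_pos: [642.3, 60.3, 162.9]
orientation: [3.139, 0.116, 0.002]
ft_force: [-1.2, -0.8, 7.4]
width: 27.6
grasp_force: 30.0
```

Contact. Release and rise.

>>> servo_tool(rows=[[0, 0, 0, 0, 0, -0.002, 29], [0, 0, 0, 0, 0, -0.002, 32], [0, 0, 0, 0, 0, -0.002, 40], [0, 0, 0, 0, 0, -0.002, 52], [0, 0, 0, 0, 0, -0.002, 56], [0, 0, 0, 0, 0, -0.06, 60], [0, 0, 0, 0, 0, -0.2, 60], [0, 0, 0, 0, 0, -0.38, 60], [0, 0, 0, 0, 0, -0.5, 60]])

```text
t: 7.98
ee_pos: [642.4, 60.3, 264.7]
orientation: [-3.139, -0.116, -0.004]
ft_force: [0.3, -0.5, -0.3]
width: 60.0
grasp_force: 0.0
```

```bash
python3 - <<'E'
from h import *
look('w4.png',[(641.5,60,196,25),(460,80,210,25),(445,291,105,25)])
go(460,80,262)
E
```

```text
(641.5, 60, 196) 992 mid [641.7  59.8 194.2] ext [26.1 25.9  6.7] mean [642.2  59.9 195.8] px [280. 227.]
(460, 80, 210) 135 mid [472.5  79.  207.2] ext [ 7.6 22.6  6.3] mean [474.   78.9 206.7] px [242. 420.]
none 445 291 105
t 8.03 pos [643.8  60.5 267.8] w 60.3 f [ 1.4 -0.   2.3] gf 0.0 turn [-0.    -0.005  0.003] shift [-0.91  -0.165  0.023]
```

bottle_180 is standing, centred on b (641.7, 59.8, top 196). Next is bottle_375.

>>> servo_tool(rows=[[0, 0, 0, -0.12, -0.02, 0, 60], [0, 0, 0, -0.35, -0.06, 0, 60], [0, 0, 0, -0.6, -0.11, 0, 60], [0, 0, 0, -0.8, -0.15, 0, 60], [0, 0, 0, -0.91, -0.165, 0, 60], [0, 0, 0, -0.91, -0.165, 0.02, 60], [0, 0, 0, -0.91, -0.165, 0.1, 60], [0, 0, 0, -0.91, -0.165, 0.2, 60], [0, 0, 0, -0.91, -0.165, 0.2, 60]])

```text
t: 9.15
ee_pos: [457.3, 79.5, 219.7]
orientation: [3.139, 0.115, -0.006]
ft_force: [-0.3, 0.2, -0.1]
width: 60.3
grasp_force: 0.0
```

```bash
python3 - <<'E'
from h import *
look('w5.png',[(460,80,210,25)])
go(460,80,177)
E
```

```text
(460, 80, 210) 1908 mid [461.2  78.5 208.1] ext [27.9 27.6  6.5] mean [462.   78.5 209.8] px [279. 255.]
t 9.2 pos [457.9  79.6 220.7] w 60.0 f [-0.2 -0.   0. ] gf 0.0 turn [0.    0.002 0.002] shift [ 0.011 -0.001  0.218]
```

>>> servo_tool(rows=[[0, 0, 0, 0.015, 0.005, 0.04, 60], [0, 0, 0, 0.015, 0.005, 0.13, 60], [0, 0, 0, 0.015, 0.005, 0.2, 60], [0, 0, 0, 0.015, 0.005, 0.218, 60], [0, 0, 0, 0.015, 0.005, 0.218, 45], [0, 0, 0, 0.015, 0.005, 0.218, 35], [0, 0, 0, 0.015, 0.005, 0.218, 20], [0, 0, 0, 0.015, 0.005, 0.218, 0], [0, 0, 0, 0.015, 0.005, 0.218, 0], [0, 0, 0, 0.015, 0.005, 0.218, 0]])

```text
t: 10.45
ee_pos: [461.2, 78.9, 178.7]
orientation: [3.139, 0.116, 0.001]
ft_force: [-0.2, -2.3, 4.5]
width: 29.2
grasp_force: 30.0
```

>>> servo_tool(rows=[[0, 0, 0, 0, 0, -0.03, 0], [0, 0, 0, 0, 0, -0.1, 0], [0, 0, 0, 0, 0, -0.2, 0], [0, 0, 0, 0, 0, -0.26, 0], [0, 0, 0, 0, 0, -0.28, 0]])

```text
t: 11.08
ee_pos: [461.1, 79.1, 235.2]
orientation: [-3.139, -0.116, -0.002]
ft_force: [-0.3, -0.0, -5.3]
width: 29.5
grasp_force: 30.0
```

```bash
python3 - <<'E'
from h import *
go(633,176,233)
E
```

```text
t 11.07 pos [461.1  79.1 235.2] w 29.5 f [-0.3 -0.  -5.3] gf 30.0 turn [-0.    -0.001  0.003] shift [ 0.893 -0.42   0.012]
```

>>> servo_tool(rows=[[0, 0, 0, 0.05, -0.02, 0, 0], [0, 0, 0, 0.17, -0.08, 0, 0], [0, 0, 0, 0.33, -0.16, 0, 0], [0, 0, 0, 0.5, -0.24, 0, 0], [0, 0, 0, 0.67, -0.32, 0, 0], [0, 0, 0, 0.8, -0.38, 0, 0], [0, 0, 0, 0.88, -0.41, 0, 0], [0, 0, 0, 0.893, -0.42, 0, 0], [0, 0, 0, 0.893, -0.42, 0, 0], [0, 0, 0, 0.893, -0.42, 0, 0]])

```text
t: 12.32
ee_pos: [632.0, 175.6, 234.0]
orientation: [3.139, 0.116, -0.002]
ft_force: [-0.5, 0.5, -4.9]
width: 29.4
grasp_force: 30.0
```

```bash
python3 - <<'E'
from h import *
go(633,176,204)
im,d,ci=grab('wrist','w6.png');W=world(d,ci)
for x,y in((642,60),(649.5,-55),(656.5,-171)):
    hs=cv2.cvtColor(im,cv2.COLOR_RGB2HSV);m=(d>0)&(abs(W[...,2]-26)<3)&(np.hypot(W[...,0]-x,W[...,1]-y)<46)&(hs[...,2]>120)
    P=W[m];print(m.sum(),*(np.percentile(P,[1,99],0)[:,:2].round(1)))
E
```

```text
t 12.32 pos [632.  175.6 234. ] w 29.4 f [-0.5  0.5 -4.9] gf 30.0 turn [0.    0.001 0.003] shift [ 0.005 -0.002  0.15 ]
1144 [605.1  29.3] [681.2  99.6]
3403 [613.2 -89.7] [687.2 -15.7]
1052 [ 619.4 -166.5] [ 684.9 -130.7]
```

View pics/w6.png

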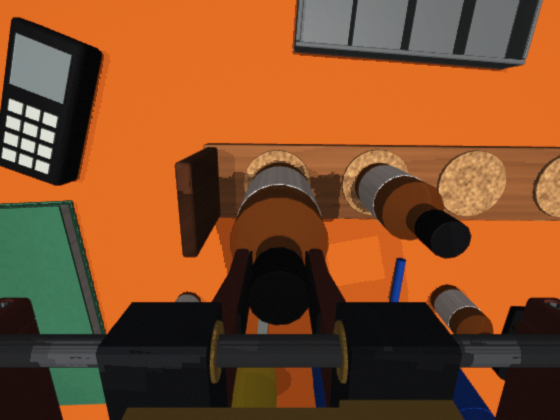

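bottle_375 hangs over coaster a (279,190), clear of the stop at (200,200). bottle_180 stands centred on b at (375,180). Lower it.

>>> servo_tool(rows=[[0, 0, 0, 0.003, 0, 0.03, 0], [0, 0, 0, 0.003, 0, 0.08, 0], [0, 0, 0, 0.003, 0, 0.12, 0], [0, 0, 0, 0.003, 0, 0.135, 0], [0, 0, 0, 0.003, 0, 0.139, 0], [0, 0, 0, 0.003, 0, 0.142, 0], [0, 0, 0, 0.003, 0, 0.145, 0], [0, 0, 0, 0.003, 0, 0.145, 0]])

```text
t: 13.38
ee_pos: [633.4, 176.0, 205.4]
orientation: [-3.139, -0.116, -0.0]
ft_force: [0.2, 1.2, -4.8]
width: 29.2
grasp_force: 30.0
```

>>> servo_tool(rows=[[0, 0, 0, 0, 0, 0.003, 0], [0, 0, 0, 0, 0, 0.006, 0], [0, 0, 0, 0, 0, 0.006, 0]])

```text
t: 13.75
ee_pos: [633.7, 176.0, 204.7]
orientation: [-3.139, -0.116, -0.001]
ft_force: [-0.8, -1.2, -0.3]
width: 29.4
grasp_force: 30.0
```

>>> servo_tool(rows=[[0, 0, 0, 0, 0, 0.003, 0], [0, 0, 0, 0, 0, 0.004, 0]])

```text
t: 14.0
ee_pos: [634.1, 176.0, 204.7]
orientation: [-3.139, -0.116, -0.003]
ft_force: [-2.1, -1.8, 5.1]
width: 29.6
grasp_force: 30.0
```

>>> servo_tool(rows=[[0, 0, 0, 0, 0, -0.002, 31], [0, 0, 0, 0, 0, -0.002, 34], [0, 0, 0, 0, 0, -0.002, 42], [0, 0, 0, 0, 0, -0.002, 52], [0, 0, 0, 0, 0, -0.002, 60], [0, 0, 0, 0, 0, -0.05, 60], [0, 0, 0, 0, 0, -0.15, 60], [0, 0, 0, 0, 0, -0.3, 60], [0, 0, 0, 0, 0, -0.3, 60]])

```text
t: 15.12
ee_pos: [635.2, 176.5, 267.4]
orientation: [-3.138, -0.116, -0.01]
ft_force: [0.2, 0.7, -0.5]
width: 60.2
grasp_force: 0.0
```

```bash
python3 - <<'E'
from h import *
look('w7.png',[(633,176,236,25),(642,60,196,25),(477,-72,135,25)])
go(477,-72,262)
E
```

```text
(633, 176, 236) 1527 mid [633.5 175.9 234.2] ext [27.9 27.6  6.4] mean [634.1 175.9 235.8] px [280. 248.]
(642, 60, 196) 1029 mid [641.7  60.5 194. ] ext [26.  26.3  6.9] mean [642.1  61.2 195.7] px [429. 227.]
none 477 -72 135
t 15.18 pos [634.2 176.2 265.5] w 60.1 f [-0.3 -0.1 -0.6] gf 0.0 turn [-0.    -0.002  0.003] shift [-0.876  1.18   0.013]
```

Both placed and upright. Next is bottle_90.

>>> servo_tool(rows=[[0, 0, 0, -0.08, 0.12, 0, 60], [0, 0, 0, -0.25, 0.34, 0, 60], [0, 0, 0, -0.43, 0.58, 0, 60], [0, 0, 0, -0.6, 0.82, 0, 60]])

```text
t: 15.68
ee_pos: [524.0, 2.3, 262.5]
orientation: [3.139, 0.117, -0.002]
ft_force: [-0.2, -0.6, -0.0]
width: 60.0
grasp_force: 0.0
```

```bash
python3 - <<'E'
from h import *
go(477,-72,170)
E
```

```text
t 15.68 pos [524.    2.3 262.5] w 60.0 f [-0.2 -0.6 -0. ] gf 0.0 turn [0.    0.001 0.003] shift [-0.261  0.353  0.463]
```

>>> servo_tool(rows=[[0, 0, 0, -0.14, 0.18, 0, 60], [0, 0, 0, -0.23, 0.31, 0.05, 60], [0, 0, 0, -0.26, 0.353, 0.15, 60], [0, 0, 0, -0.26, 0.353, 0.3, 60], [0, 0, 0, -0.26, 0.353, 0.42, 60], [0, 0, 0, -0.26, 0.353, 0.46, 60], [0, 0, 0, -0.26, 0.353, 0.46, 60]])

```text
t: 16.55
ee_pos: [478.7, -70.6, 170.9]
orientation: [-3.139, -0.116, 0.002]
ft_force: [0.5, 0.5, 0.5]
width: 60.0
grasp_force: 0.0
```

```bash
python3 - <<'E'
from h import *
look('w8.png',[(477,-72,135,25)])
go(477,-72,102)
E
```

```text
(477, -72, 135) 1124 mid [480.9 -73.1 133.2] ext [23.9 23.8  6.6] mean [481.5 -73.1 134.7] px [281. 245.]
t 16.6 pos [479.3 -70.6 171.5] w 60.3 f [ 0.1  0.1 -0.5] gf 0.0 turn [ 0.    -0.     0.003] shift [-0.012  0.006  0.348]
```

>>> servo_tool(rows=[[0, 0, 0, 0.008, 0.012, 0.05, 60], [0, 0, 0, 0.008, 0.012, 0.17, 60], [0, 0, 0, 0.008, 0.012, 0.29, 60], [0, 0, 0, 0.008, 0.012, 0.348, 60], [0, 0, 0, 0.008, 0.012, 0.348, 48], [0, 0, 0, 0.008, 0.012, 0.348, 36], [0, 0, 0, 0.008, 0.012, 0.348, 22], [0, 0, 0, 0.008, 0.012, 0.348, 0], [0, 0, 0, 0.008, 0.012, 0.348, 0], [0, 0, 0, 0.008, 0.012, 0.348, 0]])

```text
t: 17.85
ee_pos: [481.4, -73.1, 102.2]
orientation: [3.139, 0.116, 0.002]
ft_force: [-0.3, -0.7, 6.7]
width: 25.2
grasp_force: 30.0
```

>>> servo_tool(rows=[[0, 0, 0, 0, 0, -0.03, 0], [0, 0, 0, 0, 0, -0.1, 0], [0, 0, 0, 0, 0, -0.2, 0], [0, 0, 0, 0, 0, -0.26, 0], [0, 0, 0, 0, 0, -0.28, 0]])

```text
t: 18.48
ee_pos: [481.2, -73.0, 158.7]
orientation: [3.139, 0.116, 0.002]
ft_force: [0.8, 0.4, -1.1]
width: 25.3
grasp_force: 30.0
```

```bash
python3 - <<'E'
from h import *
go(649.7,-54.5,158)
E
```

```text
t 18.48 pos [481.2 -73.  158.7] w 25.3 f [ 0.8  0.4 -1.1] gf 30.0 turn [ 0.    -0.001  0.003] shift [ 0.847 -0.03   0.005]
```

>>> servo_tool(rows=[[0, 0, 0, 0.05, 0, 0, 0], [0, 0, 0, 0.17, -0.01, 0, 0], [0, 0, 0, 0.33, -0.01, 0, 0], [0, 0, 0, 0.5, -0.02, 0, 0], [0, 0, 0, 0.66, -0.02, 0, 0], [0, 0, 0, 0.78, -0.03, 0, 0], [0, 0, 0, 0.84, -0.03, 0, 0], [0, 0, 0, 0.847, -0.03, 0, 0], [0, 0, 0, 0.847, -0.03, 0, 0]])

```text
t: 19.6
ee_pos: [648.5, -54.5, 157.2]
orientation: [-3.139, -0.116, 0.002]
ft_force: [0.4, 0.4, -2.1]
width: 25.3
grasp_force: 30.0
```

```bash
python3 - <<'E'
from h import *
go(649.7,-54.5,128)
E
```

```text
t 19.6 pos [648.5 -54.5 157.2] w 25.3 f [ 0.4  0.4 -2.1] gf 30.0 turn [-0.     0.001  0.003] shift [0.006 0.    0.146]
```

>>> servo_tool(rows=[[0, 0, 0, 0.003, 0, 0.03, 0], [0, 0, 0, 0.003, 0, 0.08, 0], [0, 0, 0, 0.003, 0, 0.12, 0], [0, 0, 0, 0.003, 0, 0.132, 0], [0, 0, 0, 0.003, 0, 0.138, 0], [0, 0, 0, 0.003, 0, 0.142, 0], [0, 0, 0, 0.003, 0, 0.145, 0], [0, 0, 0, 0.003, 0, 0.145, 0]])

```text
t: 20.6
ee_pos: [650.0, -54.4, 128.8]
orientation: [-3.139, -0.116, -0.0]
ft_force: [-0.3, -0.5, -1.4]
width: 25.6
grasp_force: 30.0
```

>>> servo_tool(rows=[[0, 0, 0, 0, 0, 0.003, 0], [0, 0, 0, 0, 0, 0.006, 0], [0, 0, 0, 0, 0, 0.006, 0]])

```text
t: 20.98
ee_pos: [650.4, -54.5, 128.3]
orientation: [3.139, 0.116, 0.002]
ft_force: [-1.2, -0.5, 5.7]
width: 25.6
grasp_force: 30.0
```

>>> servo_tool(rows=[[0, 0, 0, 0, 0, -0.002, 27], [0, 0, 0, 0, 0, -0.002, 30], [0, 0, 0, 0, 0, -0.002, 40], [0, 0, 0, 0, 0, -0.002, 50], [0, 0, 0, 0, 0, -0.002, 60], [0, 0, 0, 0, 0, -0.06, 60], [0, 0, 0, 0, 0, -0.2, 60], [0, 0, 0, 0, 0, -0.42, 60], [0, 0, 0, 0, 0, -0.64, 60], [0, 0, 0, 0, 0, -0.7, 60]])

```text
t: 22.22
ee_pos: [651.6, -54.6, 271.7]
orientation: [3.139, 0.116, 0.01]
ft_force: [0.3, -0.5, 0.0]
width: 59.8
grasp_force: 0.0
```

```bash
python3 - <<'E'
from h import *
look('w9.png',[(650,-54.5,161,25),(642,60,196,25),(656,-171,26,55)])
go(445,291,268)
E
```

```text
(650, -54.5, 161) 629 mid [649.4 -54.3 159.4] ext [24.1 24.   6.2] mean [649.9 -54.3 160.9] px [279. 212.]
(642, 60, 196) 994 mid [641.8  59.1 193.9] ext [26.1 26.   7.1] mean [642.3  58.7 195.6] px [134. 224.]
(656, -171, 26) 3991 mid [ 655.9 -171.3   24. ] ext [ 84.3 101.4   7.8] mean [ 657.6 -170.4   24.6] px [368. 183.]
t 22.27 pos [651.4 -54.6 271.5] w 60.4 f [0.4 0.5 0.5] gf 0.0 turn [ 0.001 -0.004  0.003] shift [-0.902 -1.799  0.011]
```

View pics/w9.png

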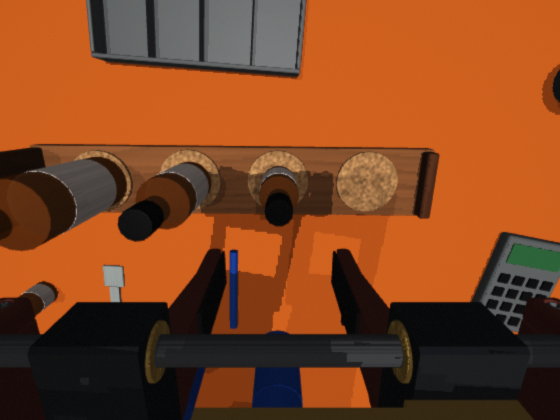

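All three stand on their coasters. The empty coaster d is at (367,182), beside the low stop at (428,184), and bottle_60 is at (30,298).

>>> servo_tool(rows=[[0, 0, 0, -0.06, -0.12, 0, 60], [0, 0, 0, -0.18, -0.36, 0, 60], [0, 0, 0, -0.3, -0.6, 0, 60], [0, 0, 0, -0.4, -0.8, 0, 60], [0, 0, 0, -0.48, -0.96, 0, 60]])

```text
t: 22.9
ee_pos: [536.8, 132.0, 265.5]
orientation: [3.139, 0.118, -0.006]
ft_force: [1.2, 0.6, 0.1]
width: 60.2
grasp_force: 0.0
```

>>> servo_tool(rows=[[0, 0, 0, -0.12, -0.24, 0, 60], [0, 0, 0, -0.24, -0.48, 0, 60], [0, 0, 0, -0.34, -0.68, 0, 60], [0, 0, 0, -0.4, -0.8, 0.02, 60], [0, 0, 0, -0.42, -0.84, 0.1, 60], [0, 0, 0, -0.42, -0.84, 0.25, 60], [0, 0, 0, -0.42, -0.84, 0.42, 60], [0, 0, 0, -0.42, -0.84, 0.5, 60], [0, 0, 0, -0.42, -0.84, 0.5, 60]])

```text
t: 24.02
ee_pos: [442.9, 290.4, 165.8]
orientation: [3.138, 0.115, -0.005]
ft_force: [0.0, 1.0, 1.0]
width: 59.9
grasp_force: 0.0
```

```bash
python3 - <<'E'
from h import *
look('w10.png',[(445,291,105,25)])
go(445,291,72)
E
```

```text
(445, 291, 105) 662 mid [446.1 291.2 103. ] ext [20.2 20.1  6.9] mean [446.7 291.4 104.8] px [278. 226.]
t 24.07 pos [443.7 290.9 167. ] w 60.1 f [ 0.1  1.1 -0.4] gf 0.0 turn [0.    0.001 0.002] shift [ 0.007 -0.     0.475]
```

>>> servo_tool(rows=[[0, 0, 0, 0.011, 0, 0.06, 60], [0, 0, 0, 0.011, 0, 0.2, 60], [0, 0, 0, 0.011, 0, 0.35, 60], [0, 0, 0, 0.011, 0, 0.45, 60], [0, 0, 0, 0.011, 0, 0.47, 50], [0, 0, 0, 0.011, 0, 0.47, 35], [0, 0, 0, 0.011, 0, 0.47, 20], [0, 0, 0, 0.011, 0, 0.47, 0], [0, 0, 0, 0.011, 0, 0.47, 0], [0, 0, 0, 0.011, 0, 0.47, 0]])

```text
t: 25.32
ee_pos: [446.6, 291.8, 74.1]
orientation: [-3.139, -0.116, -0.002]
ft_force: [-0.3, -0.9, 6.1]
width: 21.6
grasp_force: 30.0
```

>>> servo_tool(rows=[[0, 0, 0, 0, 0, -0.03, 0], [0, 0, 0, 0, 0, -0.12, 0], [0, 0, 0, 0, 0, -0.26, 0], [0, 0, 0, 0, 0, -0.42, 0], [0, 0, 0, 0, 0, -0.54, 0], [0, 0, 0, 0, 0, -0.58, 0], [0, 0, 0, 0, 0, -0.6, 0]])

```text
t: 26.2
ee_pos: [445.9, 291.4, 193.9]
orientation: [-3.139, -0.116, -0.0]
ft_force: [-0.9, -0.1, -2.2]
width: 21.1
grasp_force: 30.0
```

```bash
python3 - <<'E'
from h import *
go(480,-150,195)
E
```

```text
t 26.2 pos [445.9 291.4 193.9] w 21.1 f [-0.9 -0.1 -2.2] gf 30.0 turn [-0.    -0.     0.003] shift [ 0.007  2.214 -0.006]
```

>>> servo_tool(rows=[[0, 0, 0, 0, 0.08, 0, 0], [0, 0, 0, 0, 0.27, 0, 0], [0, 0, 0, 0, 0.51, 0, 0], [0, 0, 0, 0, 0.75, 0, 0], [0, 0, 0, 0, 0.99, 0, 0]])

```text
t: 26.82
ee_pos: [459.7, 91.7, 192.5]
orientation: [3.139, 0.116, -0.003]
ft_force: [-0.1, 0.2, -0.8]
width: 21.7
grasp_force: 30.0
```

>>> servo_tool(rows=[[0, 0, 0, 0, 0.24, 0, 0], [0, 0, 0, 0, 0.48, 0, 0], [0, 0, 0, 0.02, 0.72, 0, 0], [0, 0, 0, 0.08, 0.92, 0, 0], [0, 0, 0, 0.18, 0.99, 0, 0]])

```text
t: 27.45
ee_pos: [509.9, -103.6, 192.4]
orientation: [-3.139, -0.111, 0.004]
ft_force: [0.1, 0.0, -1.0]
width: 21.4
grasp_force: 30.0
```

```bash
python3 - <<'E'
from h import *
go(656.5,-171,160)
E
```

```text
t 27.45 pos [ 509.9 -103.6  192.4] w 21.4 f [ 0.1  0.  -1. ] gf 30.0 turn [-0.     0.002  0.001] shift [0.708 0.388 0.16 ]
```

>>> servo_tool(rows=[[0, 0, 0, 0.1, 0.14, 0, 0], [0, 0, 0, 0.28, 0.3, 0, 0], [0, 0, 0, 0.47, 0.37, 0, 0], [0, 0, 0, 0.62, 0.388, 0, 0], [0, 0, 0, 0.69, 0.388, 0.03, 0], [0, 0, 0, 0.706, 0.388, 0.12, 0], [0, 0, 0, 0.706, 0.388, 0.24, 0], [0, 0, 0, 0.706, 0.388, 0.3, 0], [0, 0, 0, 0.706, 0.388, 0.32, 0], [0, 0, 0, 0.706, 0.388, 0.32, 0]])

```text
t: 28.7
ee_pos: [657.6, -167.8, 129.6]
orientation: [3.139, 0.116, -0.0]
ft_force: [0.2, -0.5, -1.2]
width: 21.5
grasp_force: 30.0
```

```bash
python3 - <<'E'
from h import *
go(656.2,-171,99.5)
im,d,ci=grab('wrist','w11.png')
f=np.load('/tmp/top.npz')
E
```

```text
t 28.7 pos [ 657.6 -167.8  129.6] w 21.5 f [ 0.2 -0.5 -1.2] gf 30.0 turn [0.    0.    0.003] shift [-0.008  0.016  0.15 ]
```

View pics/w11.png

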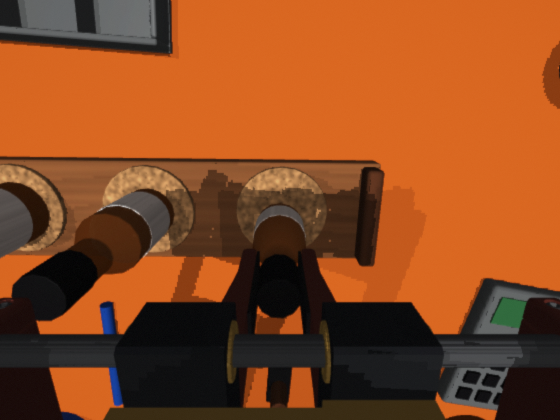

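bottle_60 hangs over coaster d (282,210), about 3 mm to its left, upright. Correct by 3 mm and lower.

>>> servo_tool(rows=[[0, 0, 0, -0.006, 0.016, 0.03, 0], [0, 0, 0, -0.006, 0.016, 0.08, 0], [0, 0, 0, -0.006, 0.016, 0.12, 0], [0, 0, 0, -0.006, 0.016, 0.132, 0], [0, 0, 0, -0.006, 0.016, 0.138, 0], [0, 0, 0, -0.006, 0.016, 0.142, 0], [0, 0, 0, -0.006, 0.016, 0.145, 0], [0, 0, 0, -0.006, 0.016, 0.145, 0]])

```text
t: 29.75
ee_pos: [656.9, -171.1, 100.6]
orientation: [3.139, 0.116, 0.0]
ft_force: [0.6, -0.7, -1.9]
width: 21.3
grasp_force: 30.0
```

>>> servo_tool(rows=[[0, 0, 0, 0, 0, 0.003, 0], [0, 0, 0, 0, 0, 0.006, 0], [0, 0, 0, 0, 0, 0.006, 0]])

```text
t: 30.12
ee_pos: [657.2, -171.2, 100.2]
orientation: [3.139, 0.116, 0.002]
ft_force: [-1.2, -0.6, 4.9]
width: 21.6
grasp_force: 30.0
```

>>> servo_tool(rows=[[0, 0, 0, 0, 0, -0.002, 23], [0, 0, 0, 0, 0, -0.002, 26], [0, 0, 0, 0, 0, -0.002, 36], [0, 0, 0, 0, 0, -0.002, 46], [0, 0, 0, 0, 0, -0.002, 56], [0, 0, 0, 0, 0, -0.06, 60], [0, 0, 0, 0, 0, -0.2, 60], [0, 0, 0, 0, 0, -0.42, 60], [0, 0, 0, 0, 0, -0.64, 60], [0, 0, 0, 0, 0, -0.8, 60]])

```text
t: 31.38
ee_pos: [657.4, -171.2, 262.7]
orientation: [3.139, 0.116, 0.005]
ft_force: [-0.0, -0.7, -0.2]
width: 60.3
grasp_force: 0.0
```

>>> servo_tool(rows=[[0, 0, 0, -0.2, 0, 0, 60], [0, 0, 0, -0.4, 0, 0, 60], [0, 0, 0, -0.6, 0, 0, 60], [0, 0, 0, -0.6, 0, 0, 60]])

```text
t: 31.88
ee_pos: [535.0, -179.9, 260.3]
orientation: [3.139, 0.114, -0.0]
ft_force: [0.2, -0.5, 0.7]
width: 60.0
grasp_force: 0.0
```

```bash
python3 - <<'E'
from h import *
look('w12.png',[(656.5,-171,131,25),(650,-54.5,161,25),(642,60,196,25),(633,176,236,25)])
im,d,ci=grab('wrist');W=world(d,ci);m=(d>0)&(abs(W[...,2]-26)<3)&(np.hypot(W[...,0]-656,W[...,1]+171)<48)
print('coaster d',np.percentile(W[m],[1,99],0).round(1))
grab('side','s3.png');go(656.5,-171,260)
E
```

```text
(656.5, -171, 131) 574 mid [ 655.7 -171.1  130.5] ext [20.5 20.   4.6] mean [ 655.7 -171.2  130.9] px [279.  64.]
(650, -54.5, 161) 1101 mid [648.7 -55.  159.1] ext [23.8 24.4  7. ] mean [648.8 -55.6 160.7] px [122.  55.]
none 642 60 196
none 633 176 236
coaster d [[ 619.5 -207.3   24.1]
 [ 694.6 -132.3   27.9]]
t 32.02 pos [ 538.3 -180.1  260.2] w 60.1 f [ 0.5 -0.6  1. ] gf 0.0 turn [ 0.    -0.001  0.003] shift [ 0.593 -0.002  0.002]
```

View pics/w12.png

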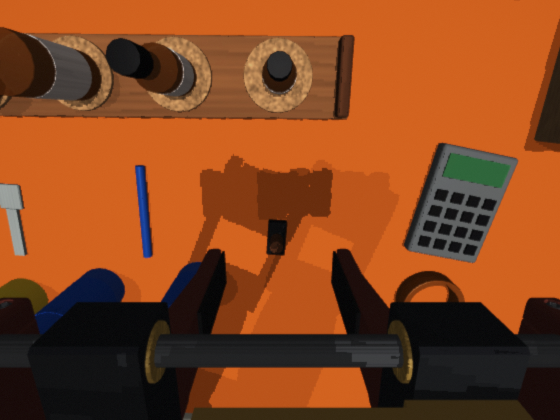

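View pics/s3.png

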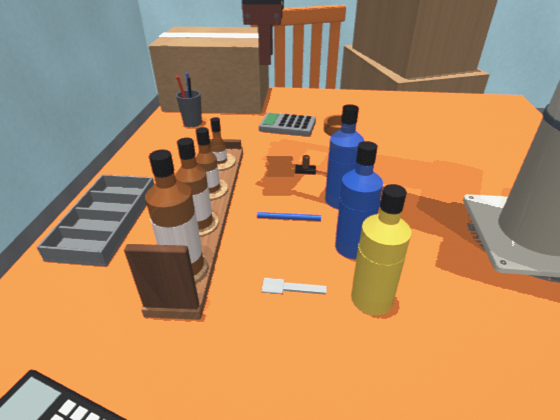

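All four stand upright and descend from the high stop (caps at (162,163), (187,148), (204,135) and (216,124) in the side view). bottle_60 is within about 2 mm of coaster d's centre. The gripper is clear.

```bash
python3 -c "
from workcell import ctrl
print(ctrl.close_job())"
```

```text
the job is handed in; nothing more can be done
None
```

I set the four amber bottles upright on their coasters (within about 2 mm of centre where checked), tallest by the high stop down to shortest by the low stop, and handed the job in at about 32 s; no verdict came back.

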